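Sweep the log ends off the model-maker's board into the tray

TASK

Sweep the three small notched log ends off the raised work board into the open tray that stands against one end of it: slide them along the board with the fingertips at a steady pace, without picking up, lifting or flicking them. Leave the glue jar, the model chimney, the steel weight and the little door frame standing where they are on the board.

Things in the scene. Friction and masses are not known exactly. Their poses are not given: they have to be found in the camera images.
- board: Raised plywood work board, fixed to the bench, 280 mm (its x) by 360 mm (its y), its top 80 mm above the bench. Origin on the bench under its centre; z up. The log ends start within about 50 mm of its long centre line (its y axis). The tray stands against one of the two short ends (its +y or its -y end), the closed case against the other.
- tray: Open white plastic tray, fixed to the bench, 280 mm (its x, parallel to the board's x) by 115 mm (its y), walls 4 mm thick, rim 70 mm above the bench, which is 10 mm below the board's top; floor 4 mm thick. There is a 3 mm gap between it and the board's end. Origin on the bench under its centre.
- case: Closed flat assortment case, black with a plain grey lid, fixed to the bench, same outline as the tray (280 x 115 mm, 70 mm high), against the other end of the board. Not used. Origin on the bench under its centre.
- log_a_center (a point): Dark brown wooden log end, a chunky block 34 x 26 x 16 mm (x, y, z) with a shallow notch across the middle of its top, 10 to 18 g; loose on the work board, any yaw. This point is its centre, 8 mm above its underside.
- log_b_center (a point): Dark brown wooden log end, a chunky block 34 x 26 x 16 mm (x, y, z) with a shallow notch across the middle of its top, 10 to 18 g; loose on the work board, any yaw. This point is its centre, 8 mm above its underside.
- log_c_center (a point): Dark brown wooden log end, a chunky block 34 x 26 x 16 mm (x, y, z) with a shallow notch across the middle of its top, 10 to 18 g; loose on the work board, any yaw. This point is its centre, 8 mm above its underside.
- glue: White glue jar with a grey cap standing on the board near its +x long edge, 44 mm diameter, 46 mm tall. Origin at the centre of its underside. Stays where it is.
- chimney: Pale wooden model chimney standing on the board near its +x long edge, 36 x 36 mm, 48 mm tall. Origin at the centre of its underside. Stays where it is.
- weight: Steel knobbed weight standing on the board near its -x long edge, 36 mm diameter, 36 mm tall, 220 g. Origin at the centre of its underside. Stays where it is.
- frame: Little wooden door frame standing on the board near its -x long edge, 20 x 50 mm foot, 44 mm tall. Origin at the centre of its underside. Stays where it is.
Mind the look-alikes: they are no part of the job. What is shaped like the part that bears log_c_center but white is not meant.

How it is judged (in metres and radians):
At the end, for the whole second after the job is handed in: The centre of each log end is inside the tray's walls and lower than 63 mm above the bench, at rest (under 20 mm/s); glue jar, chimney, weight and door frame are upright (within 0.2 rad) and within 15 mm of where they stood (x of log_a_center in the frame of tray between -0.136 and 0.136 m and y of log_a_center in the frame of tray between -0.0535 and 0.0535 m and z of each of log_a_center, log_b_center, log_c_center in the frame of tray below 0.063 m and linear speed of each of log_a, log_b, log_c below 0.02 m/s and x of log_b_center in the frame of tray between -0.136 and 0.136 m and y of log_b_center in the frame of tray between -0.0535 and 0.0535 m and x of log_c_center in the frame of tray between -0.136 and 0.136 m and y of log_c_center in the frame of tray between -0.0535 and 0.0535 m and distance of each of glue, chimney, weight, frame from where it was at the start of the episode below 0.015 m and angle between each of glue, chimney, weight, frame's own z axis and vertical below 0.2 rad); the robot touches nothing.
It fails at once if a log end is lifted: its centre more than 30 mm above the board's top (it lies at 8 mm) (height (world z) of any of log_a_center, log_b_center, log_c_center above 0.11 m).
It fails at once if a log end is flicked: faster than 0.6 m/s while on the board ((height (world z) of log_a_center above 0.084 m and linear speed of log_a above 0.6 m/s) or (height (world z) of log_b_center above 0.084 m and linear speed of log_b above 0.6 m/s) or (height (world z) of log_c_center above 0.084 m and linear speed of log_c above 0.6 m/s)).
It fails at once if the glue jar, chimney, weight or door frame is moved by more than 15 mm or tipped by more than 0.2 rad (distance of any of glue, chimney, weight, frame from where it was at the start of the episode above 0.015 m or angle between any of glue, chimney, weight, frame's own z axis and vertical above 0.2 rad).
It also fails if it takes over 72 s, if anything falls off the work surface, if the arm or the gripper's body presses on something with over 40 N, if the wrist force passes 120 N, or if a joint passes its speed limit or range.

ROBOT

A 6-joint arm with a two-finger parallel gripper is mounted at the origin on the work surface. World frame = base frame: x ahead of the robot, y to its left, z up, the work surface at z = 0. Lengths are in m, angles in degrees, forces in N, time in s.
With the tool pointing down it reaches from about 0.375 to 0.9 m from the base axis. Payload 3.1 kg.
Tool frame: the origin (TCP) lies at the very end of the fingers, on their centre line; the grasp point (between the pads) lies 19 mm behind it (bot.tcp_to_grasp is the distance from the TCP to the grasp point, in m); z points along the fingers, y is the line along which they close (so a half turn about z gives the same grasp; the last joint's range is limited). The gripper opens to 87 mm and grips with 3 to 60 N. Pads are 19 mm wide; open, the fingers measure 117 mm over their backs; the gripper's body (75 mm by 190 mm) begins 51 mm behind the grasp point.
Start: joints at [-86.603, 30.224, 82.088, -0, 67.689, -10.227], TCP at [0.147, -0.607, 0.223] pointing down, gripper open.
Joint ranges: [-176.69, 176.69], [-43.24, 126.21], [12.49, 139.97], [-82, 262], [0, 151.66], [-163.58, 163.58]. Speed limits (degrees/s): [159.86, 159.86, 180, 180, 180, 180].

INTERFACE

Orientations are given as a 3x3 rotation matrix whose columns are the frame's x, y, z axes.
In Python, from rig import telemetry, capture, camera_info, job, bot gives the robot as it stands. The module is installed in compiled form; this text tells all that it offers.
- The arm moves only by the tool carry_out, never from a script. Its argument "deltas" is a list that holds one entry, the list of rows, each a list of 7 numbers: the shift along the tool's x, y, z scaled (see below), then the turn, a rotation vector about the tool's x, y, z scaled (see below), then the closure, from -1 (fully open) to 1 (shut). In form: [[[dx, dy, dz, ax, ay, az, claw], ...]]. A call has exactly 10 rows; each row is the pose to reach, as a shift and turn from the pose commanded when the call began, along the tool's axes at that moment, turning the shorter way round; what a row does not reach only later rows make up. The controller multiplies each number of a shift by 15 cm and each number of a turn by 360 degrees. A row lasts 1/12 s, in which the tool goes at most 41.7 mm and 7.16 degrees, less where a joint would pass 70% of its speed; a pose out of reach is approached as far as the arm can. A call with a number of a shift or a turn outside -1 to 1 is refused whole. A call with a gripper value outside its range is refused whole. The fingers move at their own pace and stop on an object; the grip force is fixed at half the most. Time passes only in rows, so rows that repeat a pose let the fingers close, or fill a call up. It gives the time, the measured TCP pose, the force, the opening and the grip force at its end, in the units of the state.
- telemetry.read_state(): the state, without advancing time (a new reading comes with each control period).
- capture(name): name is "side" or "top"; returns the picture (400x640x3 uint8, red, green, blue); there is no depth.
- camera_info(name): a dict with "mtx" (3x3 intrinsics, pixels), "cam_to_world" (4x4, takes a point from camera to world coordinates). Camera axes: x right, y down, z forward; pixel columns grow to the right and rows downward; lengths in m; the calibration is good to about 2 mm. A picture is of the moment at which its call begins. camera_info takes no time and is no camera call.
- job.hand_in(): hands the job in; it is judged then, once.
The state is a dict: "time_s": time; "joint_positions": joint angles; "qvel": joint speeds; "tau": joint torques, N m; "position": TCP position; "tcp_rot": TCP orientation; "force": force on the tool from outside, world axes, zero at the start; "moment": the same for the moment, N m; "opening": opening from 0.0 (shut) to 1.0 (fully open); "grasp_force": force on a finger pad.
Only numpy, scipy, OpenCV 4.12 (cv2) and the standard library are available. Lean on these libraries where they do the work, as an engineer would, in place of code of your own. Each camera call takes 0.05 s, during which the arm holds its last target. There are 200 camera calls.

## Working session

There is one attempt and no reset: what is moved stays moved. The work goes in short steps, Python scripts to look and compute and a tool call to move; the robot and the scene stay as the last step left them, time stands still between calls to the robot, and variables do not carry over. Pictures are saved under pics/ and viewed, at most 10 in all, crops included, and the job is handed in when it is done.

Besides the shell and the picture viewer there is one more tool, called after "Request:" in YAML: its name, and indented under it one key for each argument. carry_out: Moves the arm, as the interface text tells. Its arguments: {"type":"object","properties":{"deltas":{"type":"array","items":{"type":"array","items":{"type":"array","items":{"type":"number"}}}}},"required":["deltas"]}

```bash
mkdir -p pics; python3 - <<'E'
from rig import telemetry, capture, camera_info, bot
import cv2,numpy as np
for n in("top","side"):
    cv2.imwrite(f"pics/{n}0.png",capture(n)[:,:,::-1]); c=camera_info(n); print(n,np.round(c["mtx"],1).tolist(),np.round(c["cam_to_world"],3).tolist())
s=telemetry.read_state(); print(s["time_s"],s["position"],np.round(s["tcp_rot"],3).tolist(),s["opening"])
E
```

```text
top [[414.5, 0.0, 322.2], [0.0, 414.5, 189.9], [0.0, 0.0, 1.0]] [[0.01, -0.997, 0.07, 0.452], [-1.0, -0.012, -0.021, 0.023], [0.022, -0.07, -0.997, 1.066], [0.0, 0.0, 0.0, 1.0]]
side [[434.6, 0.0, 317.0], [0.0, 434.6, 193.3], [0.0, 0.0, 1.0]] [[-0.715, -0.469, 0.518, 0.097], [-0.699, 0.498, -0.513, 0.464], [-0.017, -0.729, -0.684, 0.669], [0.0, 0.0, 0.0, 1.0]]
0.1 [ 0.14722891 -0.60675243  0.22168741] [[0.972, 0.236, -0.0], [0.236, -0.972, 0.002], [0.0, -0.002, -1.0]] 1.00179722677089
```

View pics/top0.png

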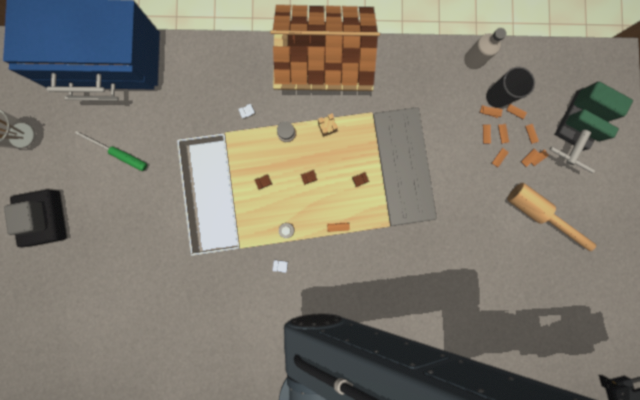

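View pics/side0.png

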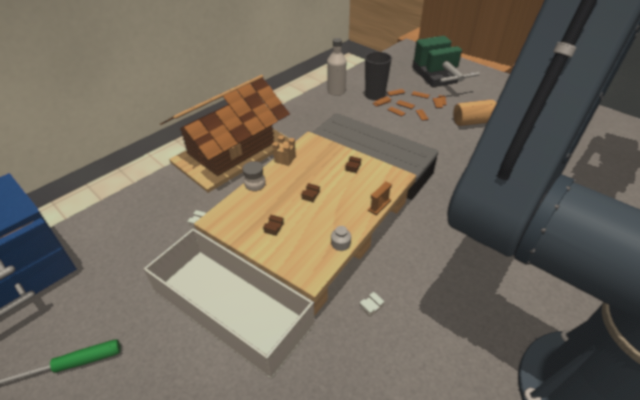

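The top view shows the tray at the left (210,195), which is world +y, and the case at the right (405,168). The log candidates are dark brown blocks on the board at (263,182), (309,177) and (360,180). The look-alikes are white blocks on the bench at (247,111) and (280,267), and orange sticks around (510,135). The obstacles are glue (285,131), chimney (327,125), weight (287,230) and frame (338,227). The side view agrees, with logs at (273,225), (311,192) and (354,164).

I choose the three dark brown blocks on the board. Next I measure them and check a close crop.

```bash
cat > h.py <<'E'
from rig import telemetry, capture, camera_info
import cv2,numpy as np
def ray(n,uv):
    c=camera_info(n);M=np.array(c["cam_to_world"]);d=M[:3,:3]@np.linalg.solve(c["mtx"],[*uv,1.]);return M[:3,3],d/np.linalg.norm(d)
def plane(n,uv,z):
    o,d=ray(n,uv);return o+d*(z-o[2])/d[2]
def tri(a,b):
    o1,d1=ray("top",a);o2,d2=ray("side",b)
    t=np.linalg.lstsq(np.c_[d1,-d2],o2-o1,rcond=None)[0];p,q=o1+t[0]*d1,o2+t[1]*d2
    return (p+q)/2,np.linalg.norm(p-q)
def logs(img,roi):
    x0,y0,x1,y1=roi;h=cv2.cvtColor(img,cv2.COLOR_RGB2HSV);m=((h[...,2]<120)&(h[...,1]>90)).astype(np.uint8)
    k=np.zeros_like(m);k[y0:y1,x0:x1]=m[y0:y1,x0:x1]
    n,l,s,c=cv2.connectedComponentsWithStats(k)
    return [(np.round(c[i],1).tolist(),int(s[i,4])) for i in range(1,n) if s[i,4]>25]
E
python3 - <<'E'
from h import *
t=cv2.imread("pics/top0.png")[:,:,::-1];s=cv2.imread("pics/side0.png")[:,:,::-1]
T=logs(t,(240,150,375,212));S=logs(s,(255,145,375,245));print(T,S)
T=sorted(c for c,_ in T);S=sorted(c for c,_ in S)
for a,b in zip(T,S):print(np.round(tri(a,b)[0],3),tri(a,b)[1].round(4),plane("top",a,.088).round(3))
C=[(226,133),(374,114),(389,227),(240,248)]
P=[plane("top",c,.08) for c in C]
print("board",np.round(P,3).tolist(),[np.linalg.norm(P[i]-P[i-1]).round(3) for i in range(4)],np.mean(P,0).round(3))
for n,c,z in [("glue",(286,131),.126),("chim",(327,124),.128),("weight",(287,230),.116),("frame",(338,227),.124)]:print(n,plane("top",c,z).round(3))
print("tray",[plane("top",c,.07).round(3).tolist() for c in [(179,139),(192,254)]])
cr=cv2.resize(t[100:260,170:445],None,fx=2.9,fy=2.9,interpolation=3);cv2.imwrite("pics/crop.png",cr[:,:,::-1])
E
```

```text
[([308.7, 177.0], 109), ([359.8, 179.3], 115), ([263.0, 181.8], 119)] [([260.5, 148.0], 95), ([280.3, 155.3], 321), ([353.0, 164.4], 174), ([310.4, 192.7], 207), ([372.8, 205.1], 56), ([273.3, 225.2], 257), ([367.3, 239.0], 79)]
[0.533 0.133 0.257] 0.0288 [0.539 0.142 0.088]
[ 0.585  0.063 -0.011] 0.0715 [0.551 0.035 0.088]
[ 0.587 -0.023  0.137] 0.1457 [ 0.547 -0.087  0.088]
board [[0.656, 0.234, 0.08], [0.707, -0.121, 0.08], [0.435, -0.158, 0.08], [0.382, 0.194, 0.08]] [np.float64(0.276), np.float64(0.359), np.float64(0.275), np.float64(0.356)] [0.545 0.037 0.08 ]
glue [0.653 0.088 0.126]
chim [ 0.67  -0.006  0.128]
weight [0.427 0.082 0.116]
frame [ 0.435 -0.033  0.124]
tray [[0.641, 0.349, 0.07], [0.367, 0.309, 0.07]]
```

View pics/crop.png

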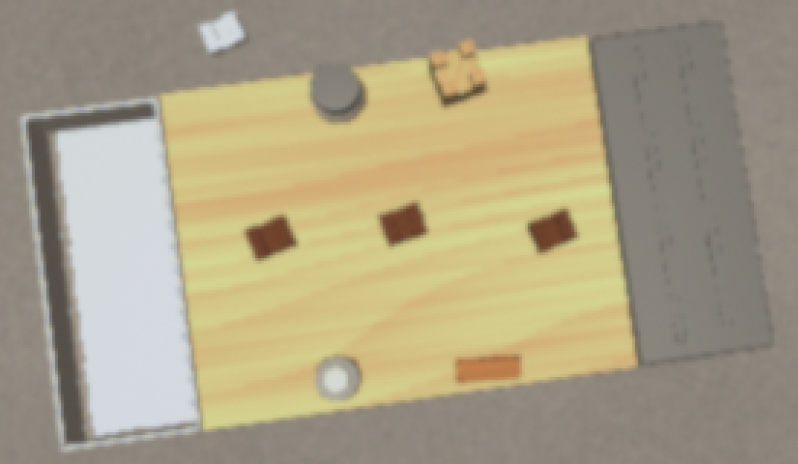

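The crop shows three dark brown notched blocks on the board, at crop (271,237), (403,223) and (552,230), and a white look-alike off the board at (221,32). My triangulation paired the wrong side-view blobs, so I'll redo it with the right pairs and add a move helper.

```bash
cat >> h.py <<'E'
c0=np.array([.545,.037]);u=np.array([-.146,.989]);v=np.array([.989,.146])
def bd(p):d=np.asarray(p)[:2]-c0;return np.round([d@v,d@u],3)   # board x,y
def go(bx,by,z):  # shift/turn numbers to board point with tool y along board x
    from scipy.spatial.transform import Rotation as R
    s=telemetry.read_state();Rt=np.array(s["tcp_rot"]);p=np.append(c0+bx*v+by*u,z)
    G=np.c_[[v[1],-v[0],0],[v[0],v[1],0],[0,0,-1]]
    print("t",s["time_s"],"at",bd(s["position"]),s["position"].round(4),"shift",(Rt.T@(p-s["position"])/.15).round(3),"turn",(R.from_matrix(Rt.T@G).as_rotvec(degrees=True)/360).round(4))
E
python3 - <<'E'
from h import *
for a,b in [((263,181.8),(273.3,225.2)),((308.7,177),(310.4,192.7)),((359.8,179.3),(353,164.4))]:
    p,e=tri(a,b);print(p.round(3),e.round(4),bd(p),bd(plane("top",a,.088)))
go(.009,.052,.2)
E
```

```text
[0.538 0.142 0.085] 0.0018 [0.009 0.105] [0.009 0.105]
[0.551 0.034 0.084] 0.0022 [ 0.005 -0.004] [ 0.006 -0.003]
[ 0.546 -0.088  0.086] 0.0031 [-0.017 -0.124] [-0.016 -0.123]Traceback (most recent call last):
  File "<stdin>", line 4, in <module>
  File "h.py", line 22, in go
    print("t",s["time_s"],"at",bd(s["position"]),s["position"].round(4),"shift",(Rt.T@(p-s["position"])/.15).round(3),"turn",(R.from_matrix(Rt.T@G).as_rotvec(degrees=True)/360).round(4))
                                                                                                                              ~~~~~~~~~~~~~^^^^^^^^
  File "scipy/spatial/transform/_rotation.pyx", line 1143, in scipy.spatial.transform._rotation.Rotation.from_matrix
ValueError: Non-positive determinant (left-handed or null coordinate frame) in rotation matrix 0: [[-9.11304272e-02  9.95556195e-01 -3.29967895e-04]
 [ 9.95554470e-01  9.11308856e-02  1.86059650e-03]
 [-1.88239864e-03  1.58944059e-04  9.99998215e-01]].
```

```bash
sed -i 's/\[v\[1\],-v\[0\],0\]/[-v[1],v[0],0]/' h.py; python3 -c "
from h import *
go(.009,.052,.2)"
```

```text
t 0.1 at [-0.487 -0.579] [ 0.1472 -0.6068  0.2217] shift [ 3.68  -3.885  0.153] turn [-2.000e-04 -3.000e-04 -2.355e-01]
```

Request:
carry_out:
  deltas:
    - [[0.09,-0.1,0,0,0,-0.012,0.6],[0.18,-0.2,0,0,0,-0.024,0.6],[0.27,-0.3,0,0,0,-0.036,0.6],[0.36,-0.4,0,0,0,-0.048,0.6],[0.45,-0.5,0,0,0,-0.06,0.6],[0.54,-0.6,0,0,0,-0.072,0.6],[0.63,-0.7,0,0,0,-0.084,0.6],[0.72,-0.8,0,0,0,-0.096,0.6],[0.81,-0.9,0,0,0,-0.108,0.6],[0.9,-1.0,0,0,0,-0.12,0.6]]

```text
time_s: 0.93
position: [0.2434, -0.4286, 0.2222]
tcp_rot: [[0.544, 0.839, -0.0], [0.839, -0.544, 0.001], [0.001, -0.001, -1.0]]
force: [0.1, -0.1, 0.0]
opening: 0.327
grasp_force: 0.0
```

```bash
python3 -c "
from h import *
go(.009,.052,.2);print(telemetry.read_state()['opening'])"
```

```text
t 0.9333 at [-0.366 -0.416] [ 0.2434 -0.4286  0.2222] shift [ 3.998 -0.186  0.151] turn [-1.000e-04 -1.000e-04 -1.149e-01]
0.3271571091540952
```

Request:
carry_out:
  deltas:
    - [[0.1,0,0,0,0,-0.012,0.6],[0.2,0,0,0,0,-0.024,0.6],[0.3,0,0,0,0,-0.036,0.6],[0.4,0,0,0,0,-0.048,0.6],[0.5,0,0,0,0,-0.06,0.6],[0.6,0,0,0,0,-0.072,0.6],[0.7,0,0,0,0,-0.084,0.6],[0.8,0,0,0,0,-0.096,0.6],[0.9,0,0,0,0,-0.107,0.6],[1.0,0,0,0,0,-0.115,0.6]]

```text
time_s: 1.77
position: [0.3254, -0.3033, 0.2223]
tcp_rot: [[-0.146, 0.989, -0.0], [0.989, 0.146, 0.001], [0.001, -0.0, -1.0]]
force: [-0.3, 0.0, 0.7]
opening: 0.194
grasp_force: 0.0
```

```bash
python3 -c "
from h import *
go(.009,.052,.2);print(telemetry.read_state()['opening'])"
```

```text
t 1.7667 at [-0.267 -0.305] [ 0.3254 -0.3033  0.2223] shift [2.377 1.84  0.15 ] turn [-0.0001 -0.0001  0.    ]
0.1939712379608746
```

Request:
carry_out:
  deltas:
    - [[0.1,0.1,0,0,0,0,0.6],[0.2,0.2,0,0,0,0,0.6],[0.3,0.3,0,0,0,0,0.6],[0.4,0.4,0,0,0,0,0.6],[0.5,0.5,0,0,0,0,0.6],[0.6,0.6,0,0,0,0,0.6],[0.7,0.7,0,0,0,0,0.6],[0.8,0.8,0,0,0,0,0.6],[0.9,0.9,0,0,0,0,0.6],[1.0,1.0,0,0,0,0,0.6]]

```text
time_s: 2.6
position: [0.4525, -0.1332, 0.2223]
tcp_rot: [[-0.143, 0.99, -0.001], [0.99, 0.143, 0.0], [0.0, -0.001, -1.0]]
force: [-0.4, -0.7, -0.0]
opening: 0.202
grasp_force: 0.0
```

Request:
carry_out:
  deltas:
    - [[0.1,0.1,0,0,0,0,0.6],[0.2,0.2,0,0,0,0,0.6],[0.3,0.3,0,0,0,0,0.6],[0.4,0.4,0,0,0,0,0.6],[0.5,0.5,0,0,0,0,0.6],[0.6,0.6,0,0,0,0,0.6],[0.7,0.7,0,0,0,0,0.6],[0.8,0.8,0,0,0,0,0.6],[0.9,0.84,0,0,0,0,0.6],[1.0,0.84,0,0,0,0,0.6]]

```text
time_s: 3.43
position: [0.5568, 0.0331, 0.2222]
tcp_rot: [[-0.143, 0.99, 0.001], [0.99, 0.143, 0.0], [-0.0, 0.001, -1.0]]
force: [-0.4, 0.3, 0.4]
opening: 0.204
grasp_force: 0.0
```

Request:
carry_out:
  deltas:
    - [[0.1,0,0,0,0,0,0.6],[0.2,0,0,0,0,0,0.6],[0.3,0,0,0,0,0,0.6],[0.37,0,0,0,0,0,0.6],[0.377,0,0.1,0,0,0,0.6],[0.377,0,0.2,0,0,0,0.6],[0.377,0,0.3,0,0,0,0.6],[0.377,0,0.4,0,0,0,0.6],[0.377,0,0.4,0,0,0,0.6],[0.377,0,0.4,0,0,0,0.6]]

```text
time_s: 4.27
position: [0.5467, 0.088, 0.1618]
tcp_rot: [[-0.143, 0.99, -0.002], [0.99, 0.143, 0.0], [0.0, -0.002, -1.0]]
force: [0.0, -1.0, 0.1]
opening: 0.197
grasp_force: 0.0
```

```bash
python3 -c "
from h import *
go(.009,.052,.084);print(telemetry.read_state()['opening'])
cv2.imwrite('pics/s1.png',capture('side')[80:300,180:480,::-1].repeat(2,0).repeat(2,1))"
```

```text
t 4.2667 at [0.009 0.05 ] [0.5467 0.088  0.1618] shift [0.011 0.    0.519] turn [-0.0004 -0.0001 -0.0005]
0.19728288859710896
```

View pics/s1.png

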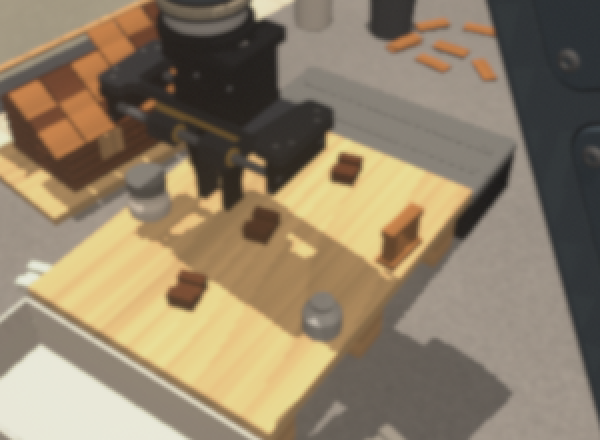

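The fingers are above the gap between the log nearest the tray (crop 187,290) and the middle log (262,225), and the view is clear. Next I descend and sweep the first log.

Request:
carry_out:
  deltas:
    - [[0,0,0.1,0,0,0,0.6],[0,0,0.2,0,0,0,0.6],[0,0,0.3,0,0,0,0.6],[0,0,0.4,0,0,0,0.6],[0,0,0.45,0,0,0,0.6],[0,0,0.48,0,0,0,0.6],[0,0,0.51,0,0,0,0.6],[0.03,0,0.51,0,0,0,0.6],[0.07,0,0.51,0,0,0,0.6],[0.12,0,0.51,0,0,0,0.6]]

```text
time_s: 5.15
position: [0.5453, 0.1063, 0.0867]
tcp_rot: [[-0.142, 0.99, 0.001], [0.99, 0.142, 0.0], [-0.0, 0.001, -1.0]]
force: [1.0, 0.1, 0.3]
opening: 0.201
grasp_force: 0.0
```

Request:
carry_out:
  deltas:
    - [[0.06,0,0,0,0,0,0.6],[0.14,0,0,0,0,0,0.6],[0.23,0,0,0,0,0,0.6],[0.33,0,0,0,0,0,0.6],[0.43,0,0,0,0,0,0.6],[0.53,0,0,0,0,0,0.6],[0.63,0,0,0,0,0,0.6],[0.73,0,0,0,0,0,0.6],[0.83,0,0,0,0,0,0.6],[0.88,0,0,0,0,0,0.6]]

```text
time_s: 5.98
position: [0.525, 0.2393, 0.0862]
tcp_rot: [[-0.145, 0.989, 0.0], [0.989, 0.145, 0.001], [0.001, 0.0, -1.0]]
force: [-0.7, -0.6, 0.4]
opening: 0.199
grasp_force: 0.0
```

```bash
python3 -c "
from h import *
go(.006,-.056,.15)
cv2.imwrite('pics/s2.png',capture('side')[80:380,120:440,::-1].repeat(2,0).repeat(2,1))"
```

```text
t 5.9833 at [0.01  0.203] [0.525  0.2393 0.0862] shift [-1.727 -0.024 -0.426] turn [ 0.     -0.0001 -0.0001]
```

View pics/s2.png

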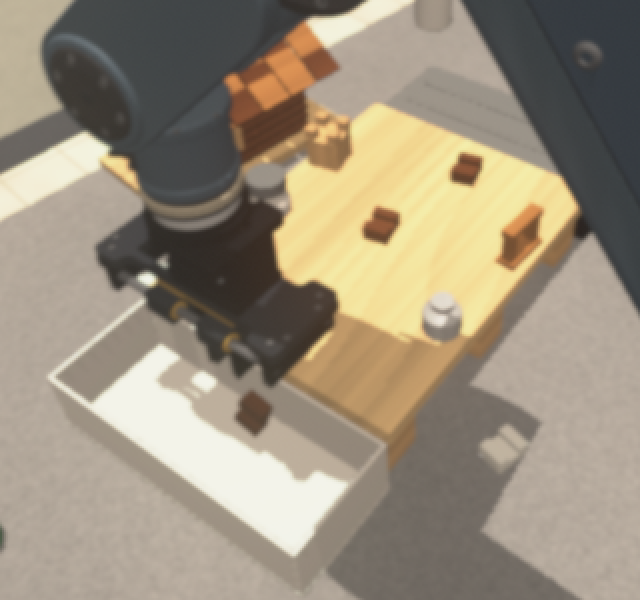

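The first log is in the tray at crop (253,412), and the other two, at (381,225) and (466,168), haven't moved. Next I lift, go back behind the middle log and sweep it.

Request:
carry_out:
  deltas:
    - [[0,0,-0.15,0,0,0,0.6],[0,0,-0.3,0,0,0,0.6],[0,0,-0.45,0,0,0,0.6],[-0.1,0,-0.45,0,0,0,0.6],[-0.25,0,-0.45,0,0,0,0.6],[-0.4,0,-0.45,0,0,0,0.6],[-0.55,0,-0.45,0,0,0,0.6],[-0.7,0,-0.45,0,0,0,0.6],[-0.85,0,-0.45,0,0,0,0.6],[-1.0,0,-0.45,0,0,0,0.6]]

```text
time_s: 6.87
position: [0.5472, 0.087, 0.1536]
tcp_rot: [[-0.143, 0.99, -0.0], [0.99, 0.143, -0.0], [-0.0, -0.0, -1.0]]
force: [-0.3, 0.7, 0.6]
opening: 0.198
grasp_force: 0.0
```

Request:
carry_out:
  deltas:
    - [[-0.15,-0.02,0,0,0,0,0.6],[-0.3,-0.02,0,0,0,0,0.6],[-0.45,-0.02,0,0,0,0,0.6],[-0.6,-0.02,0,0,0,0,0.6],[-0.73,-0.02,0,0,0,0,0.6],[-0.73,-0.02,0.1,0,0,0,0.6],[-0.73,-0.02,0.2,0,0,0,0.6],[-0.73,-0.02,0.3,0,0,0,0.6],[-0.73,-0.02,0.4,0,0,0,0.6],[-0.73,-0.02,0.45,0,0,0,0.6]]

```text
time_s: 7.7
position: [0.5589, -0.0207, 0.0845]
tcp_rot: [[-0.143, 0.99, -0.003], [0.99, 0.143, 0.0], [0.001, -0.003, -1.0]]
force: [0.1, -0.0, -0.1]
opening: 0.197
grasp_force: 0.0
```

Request:
carry_out:
  deltas:
    - [[0.02,0,0,0,0,0,0.6],[0.06,0,0,0,0,0,0.6],[0.12,0,0,0,0,0,0.6],[0.18,0,0,0,0,0,0.6],[0.26,0,0,0,0,0,0.6],[0.35,0,0,0,0,0,0.6],[0.45,0,0,0,0,0,0.6],[0.55,0,0,0,0,0,0.6],[0.65,0,0,0,0,0,0.6],[0.73,0,0,0,0,0,0.6]]

```text
time_s: 8.53
position: [0.5438, 0.09, 0.0864]
tcp_rot: [[-0.144, 0.99, 0.0], [0.99, 0.144, 0.0], [0.0, 0.0, -1.0]]
force: [-0.0, 0.1, 0.1]
opening: 0.201
grasp_force: 0.1
```

Request:
carry_out:
  deltas:
    - [[0.1,0,0,0,0,0,0.6],[0.2,0,0,0,0,0,0.6],[0.3,0,0,0,0,0,0.6],[0.4,0,0,0,0,0,0.6],[0.5,0,0,0,0,0,0.6],[0.6,0,0,0,0,0,0.6],[0.7,0,0,0,0,0,0.6],[0.8,0,0,0,0,0,0.6],[0.9,0,0,0,0,0,0.6],[1.0,0,0,0,0,0,0.6]]

```text
time_s: 9.37
position: [0.5223, 0.2378, 0.0863]
tcp_rot: [[-0.144, 0.99, 0.0], [0.99, 0.144, 0.0], [0.0, 0.0, -1.0]]
force: [-0.8, -0.4, 0.7]
opening: 0.2
grasp_force: 0.0
```

```bash
python3 -c "
from h import *
go(-.015,-.163,.15)
cv2.imwrite('pics/s3.png',capture('side')[80:380,120:440,::-1].repeat(2,0).repeat(2,1))"
```

```text
t 9.3667 at [0.007 0.202] [0.5223 0.2378 0.0863] shift [-2.433 -0.14  -0.425] turn [ 0.     -0.     -0.0004]
```

View pics/s3.png

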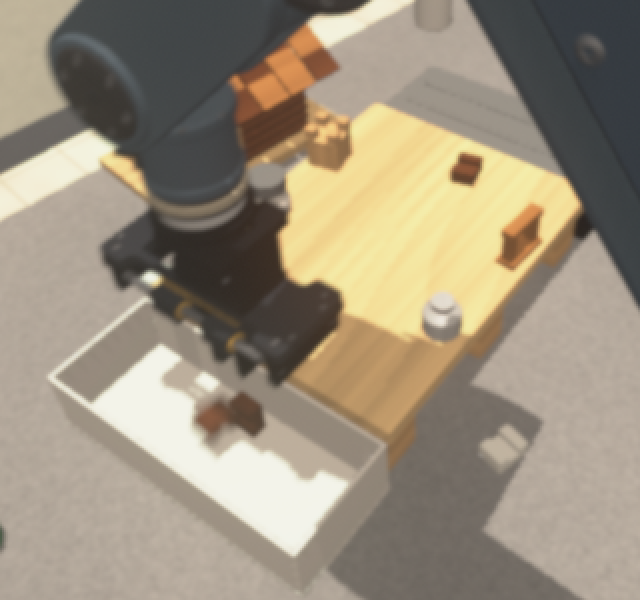

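Two logs are now in the tray at crop (212,418) and (247,412), and the last is at (466,168). Next I sweep that one.

Request:
carry_out:
  deltas:
    - [[0,0,-0.15,0,0,0,0.6],[0,0,-0.3,0,0,0,0.6],[0,0,-0.45,0,0,0,0.6],[-0.1,0,-0.45,0,0,0,0.6],[-0.25,0,-0.45,0,0,0,0.6],[-0.4,0,-0.45,0,0,0,0.6],[-0.55,0,-0.45,0,0,0,0.6],[-0.7,0,-0.45,0,0,0,0.6],[-0.85,0,-0.45,0,0,0,0.6],[-1.0,0,-0.45,0,0,0,0.6]]

```text
time_s: 10.25
position: [0.5441, 0.0871, 0.1538]
tcp_rot: [[-0.144, 0.99, 0.0], [0.99, 0.144, -0.0], [-0.0, 0.0, -1.0]]
force: [0.4, -0.2, 0.6]
opening: 0.198
grasp_force: 0.0
```

Request:
carry_out:
  deltas:
    - [[-0.15,-0.05,0,0,0,0,0.6],[-0.3,-0.1,0,0,0,0,0.6],[-0.45,-0.14,0,0,0,0,0.6],[-0.6,-0.14,0,0,0,0,0.6],[-0.7,-0.14,0,0,0,0,0.6],[-0.8,-0.14,0,0,0,0,0.6],[-0.9,-0.14,0,0,0,0,0.6],[-1.0,-0.14,0,0,0,0,0.6],[-1.0,-0.14,0,0,0,0,0.6],[-1.0,-0.14,0,0,0,0,0.6]]

```text
time_s: 11.08
position: [0.5449, -0.0637, 0.1536]
tcp_rot: [[-0.142, 0.99, -0.0], [0.99, 0.142, 0.0], [0.0, 0.0, -1.0]]
force: [0.4, -0.5, -0.1]
opening: 0.199
grasp_force: 0.0
```

Request:
carry_out:
  deltas:
    - [[-0.15,0,0,0,0,0,0.6],[-0.3,0,0,0,0,0,0.6],[-0.43,0,0,0,0,0,0.6],[-0.43,0,0.1,0,0,0,0.6],[-0.43,0,0.2,0,0,0,0.6],[-0.43,0,0.3,0,0,0,0.6],[-0.43,0,0.4,0,0,0,0.6],[-0.43,0,0.45,0,0,0,0.6],[-0.43,0,0.45,0,0,0,0.6],[-0.43,0,0.45,0,0,0,0.6]]

```text
time_s: 11.92
position: [0.5541, -0.1267, 0.086]
tcp_rot: [[-0.144, 0.99, -0.001], [0.99, 0.144, 0.0], [0.001, -0.001, -1.0]]
force: [0.6, 0.1, 0.2]
opening: 0.199
grasp_force: 0.0
```

Request:
carry_out:
  deltas:
    - [[0.02,0,0,0,0,0,0.6],[0.06,0,0,0,0,0,0.6],[0.12,0,0,0,0,0,0.6],[0.18,0,0,0,0,0,0.6],[0.26,0,0,0,0,0,0.6],[0.35,0,0,0,0,0,0.6],[0.45,0,0,0,0,0,0.6],[0.55,0,0,0,0,0,0.6],[0.65,0,0,0,0,0,0.6],[0.73,0,0,0,0,0,0.6]]

```text
time_s: 12.75
position: [0.5377, -0.0169, 0.0861]
tcp_rot: [[-0.144, 0.99, -0.001], [0.99, 0.144, 0.0], [0.001, -0.001, -1.0]]
force: [-0.6, 0.2, 0.6]
opening: 0.197
grasp_force: 0.1
```

```bash
python3 -c "
from h import *
go(-.015,.205,.086)
cv2.imwrite('pics/s4.png',capture('side')[80:380,120:440,::-1].repeat(2,0).repeat(2,1))"
```

```text
t 12.75 at [-0.015 -0.052] [ 0.5377 -0.0169  0.0861] shift [ 1.715e+00 -3.000e-03  1.000e-03] turn [-0.0001 -0.0001 -0.0003]
```

View pics/s4.png

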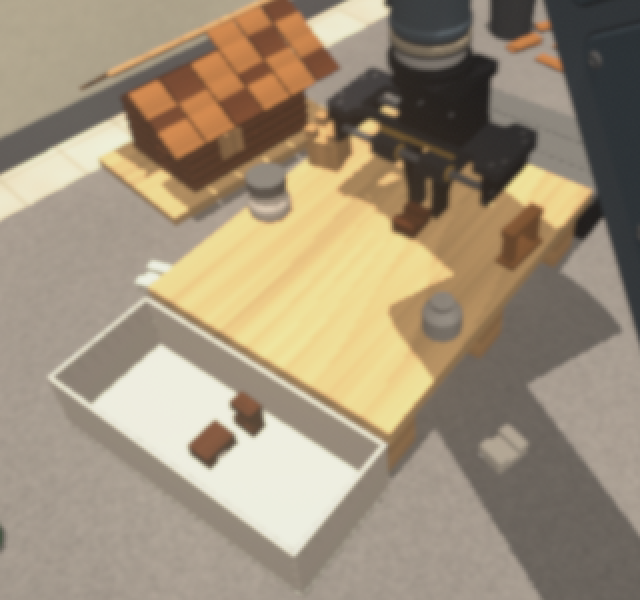

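Two logs rest in the tray at crop (213,443) and (247,412). The third, at (410,220), is ahead of the fingers and moving with them, so I keep sweeping.

Request:
carry_out:
  deltas:
    - [[0.05,0,0,0,0,0,0.6],[0.12,0,0,0,0,0,0.6],[0.2,0,0,0,0,0,0.6],[0.29,0,0,0,0,0,0.6],[0.38,0,0,0,0,0,0.6],[0.47,0,0,0,0,0,0.6],[0.56,0,0,0,0,0,0.6],[0.65,0,0,0,0,0,0.6],[0.74,0,0,0,0,0,0.6],[0.83,0,0,0,0,0,0.6]]

```text
time_s: 13.63
position: [0.5203, 0.1055, 0.0861]
tcp_rot: [[-0.143, 0.99, -0.0], [0.99, 0.143, 0.0], [0.0, -0.0, -1.0]]
force: [0.6, -0.4, -0.1]
opening: 0.201
grasp_force: 0.1
```

Request:
carry_out:
  deltas:
    - [[0.09,0,0,0,0,0,0.6],[0.18,0,0,0,0,0,0.6],[0.27,0,0,0,0,0,0.6],[0.36,0,0,0,0,0,0.6],[0.45,0,0,0,0,0,0.6],[0.54,0,0,0,0,0,0.6],[0.63,0,0,0,0,0,0.6],[0.72,0,0,0,0,0,0.6],[0.81,0,0,0,0,0,0.6],[0.88,0,0,0,0,0,0.6]]

```text
time_s: 14.47
position: [0.5011, 0.2363, 0.086]
tcp_rot: [[-0.144, 0.99, -0.0], [0.99, 0.144, 0.0], [0.0, -0.0, -1.0]]
force: [0.0, -1.2, -0.6]
opening: 0.198
grasp_force: 0.0
```

Request:
carry_out:
  deltas:
    - [[0,0,-0.15,0,0,0,0.6],[0,0,-0.3,0,0,0,0.6],[0,0,-0.45,0,0,0,0.6],[-0.1,0,-0.5,0,0,0,0.6],[-0.25,0,-0.5,0,0,0,0.6],[-0.4,0,-0.5,0,0,0,0.6],[-0.55,0,-0.5,0,0,0,0.6],[-0.7,0,-0.5,0,0,0,0.6],[-0.8,0,-0.5,0,0,0,0.6],[-0.8,0,-0.5,0,0,0,0.6]]

```text
time_s: 15.3
position: [0.5195, 0.1139, 0.1611]
tcp_rot: [[-0.14, 0.99, 0.0], [0.99, 0.14, -0.001], [-0.001, 0.0, -1.0]]
force: [0.2, -0.8, -0.2]
opening: 0.201
grasp_force: 0.0
```

```bash
python3 -c "
from h import *
go(-.015,.205,.086)
cv2.imwrite('pics/s5.png',capture('side')[80:380,120:440,::-1].repeat(2,0).repeat(2,1))"
```

```text
t 15.3 at [-0.014  0.08 ] [0.5195 0.1139 0.1611] shift [ 0.835 -0.012  0.5  ] turn [ 0.      0.0001 -0.0009]
```

View pics/s5.png

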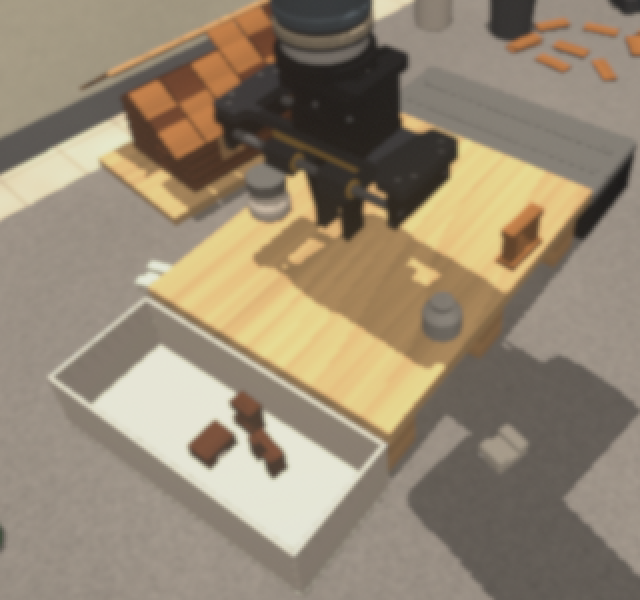

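All three logs lie at rest in the tray at crop (213,443), (247,412) and (267,452). The glue, weight and frame haven't moved. The gripper now hides the chimney, but the previous picture showed it in place. The robot touches nothing, so I hand in.

```bash
python3 -c "
from rig import job
print(job.hand_in())"
```

```text
the job is handed in; nothing more can be done
None
```

I swept all three log ends into the tray and handed the job in at about 15 s of the 72 s allowed; the hand-in returned no verdict. In the last pictures the glue jar, weight and door frame stood where they began; the gripper hid the chimney at the end, but it was in place one picture earlier.

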